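# Push the breakfast board home against the rail and the waffle iron

## Task

Put the small wooden breakfast board away by pushing it along the slate with the fingers, never gripping or lifting it and without knocking or flicking it: first push it straight back until its long far edge lies flush against the low aluminium stop rail, while it is still well clear of the waffle iron. Then slide it sideways along the rail, toward the waffle iron, until its short end rests against the iron's side, its long edge still flush with the rail. Leave everything else on the shelf where it stands.

Things in the scene. Friction and masses are not known exactly. Their poses are not given: they have to be found in the camera images.
- board: the small rectangular breakfast board of pale beech with a thin dark groove round its top, 120 (its x) by 200 (its y) by 20 mm thick, 0.3 to 0.55 kg, loose and flat on the slate. Origin: centre of its underside (z = 0 on the slate). Its x axis points to the long far edge, the one that goes against the rail; at the start it is turned up to 0.3 rad from the world axes. Pushing it takes roughly 1 to 6 N
- board_back_left (a point): the board's far left corner (+x, +y in the board's frame: 60 and 100 mm from its centre), half-way up its edge (10 mm)
- board_back_right (a point): the board's far right corner (+x, -y in the board's frame: 60 and -100 mm), half-way up its edge (10 mm)
- rail: the low brushed-aluminium stop rail screwed down along the back of the shelf, beyond the board: a bar 12 mm thick (its x), 900 mm long (its y), 35 mm high, fixed, skewed up to 0.08 rad. Origin: centre of its underside; its x axis points away from the robot, so the face that the board goes against is at x = -6 mm in its frame
- iron: the closed Belgian waffle iron, a heavy flat-sided steel box 260 deep (its x) by 240 wide (its y) by 113 mm high with a black loop handle at its front (reaching 185 mm in front of the centre, 76 to 94 mm high), fixed. It stands in front of the rail, square to it, on the left or the right of the board. Origin: centre of its underside; its flat sides are at y = +120 and -120 mm in its frame, with the lower shell upright from 4 to 54 mm height
- pitcher: white ceramic pitcher, 112 mm across (with its handle, which reaches 98 mm from the axis), 170 mm high, loose; on the other side of the board from the waffle iron. Origin: centre of its foot. Leave alone
- canister: stainless canister with a black knob on its lid, 94 mm across, 150 mm high, loose, in front of the pitcher. Origin: centre of its foot. Leave alone
- bowl: white ceramic bowl, 100 mm across, 50 mm high, loose, near the robot. Origin: centre of its foot. Leave alone
- trivet: round cork trivet, 100 mm across, 12 mm thick, loose, near the robot. Origin: centre of its underside. Leave alone
- spoon: wooden spoon 130 mm long, under 35 mm high, lying behind the rail, along it. Leave alone
- jar_a: glass jar with a steel lid, 70 mm across, 110 mm high, loose, behind the rail. Origin: centre of its foot. Leave alone
- jar_b: white ceramic jar with a wooden lid, 56 mm across, 90 mm high, loose, behind the rail. Origin: centre of its foot. Leave alone

How it is judged:
By the outcome, as a careful person would: the job done as asked, in the order asked, and still so for the second after the job is handed in, with the robot touching nothing.
It also fails if it takes over 48 s, if anything falls off the work surface, if the arm or the gripper's body presses on something with over 40 N, if the wrist force passes 120 N, or if a joint passes its speed limit or range.

## Robot

A 6-joint arm with a two-finger parallel gripper is mounted at the origin on the work surface. World frame = base frame: x ahead of the robot, y to its left, z up, the work surface at z = 0. Lengths are in m, angles in rad, forces in N, time in s.
With the tool pointing down it reaches from about 0.325 to 0.875 m from the base axis. Payload 4.4 kg.
Tool frame: the origin (TCP) lies on the centre line of the jaws, within the pads' length; the fingertips stand 14 mm ahead of it and the grasp point (between the pads) lies 5 mm behind it; z points along the fingers, y is the direction in which the jaws open and shut (so a half turn about z gives the same grasp; the last joint's range is limited). The gripper opens to 85 mm and grips with 20 to 120 N. Pads are 22 mm wide; open, the fingers measure 114 mm over their backs; the gripper's body (76 mm by 85 mm) begins 54 mm behind the grasp point. The pads swing forward as they close: fully open they stand 13 mm farther back than shut.
Start: joints at [1.046, 0.207, 1.542, -0, 1.393, -0.15], TCP at [0.211, 0.535, 0.245] pointing down, gripper open.
Joint ranges: [-2.73, 2.73], [-0.86, 2.22], [0.23, 2.46], [-1.11, 4.25], [0.08, 2.63], [-2.82, 2.82]. Speed limits (rad/s): [2.79, 2.79, 3.14, 3.14, 3.14, 3.14].

## Interface

Orientations are given as [roll, pitch, yaw] about the fixed x, y, z axes, in that order (R = Rz(yaw) Ry(pitch) Rx(roll)).
In Python, from station import ctrl, vision gives the robot as it stands.
- The arm moves only by the shell command python3 -m creep 'ROWS'. ROWS is JSON, a list of rows, each a list of 7 numbers: the shift along the tool's x, y, z in cm, then the turn, a rotation vector about the tool's x, y, z in degrees, then the closure in counts, from 0 (fully open) to 255 (shut). In form: [[x, y, z, ax, ay, az, grip], ...]. A call has 1 to 12 rows; each row shifts and turns the commanded pose from where the row before left it, along the tool's axes as they then stand; what a row does not reach is not made up. A row lasts 1/10 s, in which the tool goes at most 50 mm and 8.59 degrees, less where a joint would pass 70% of its speed; a pose out of reach is approached as far as the arm can. A call is refused whole if a number of a shift passes 5 or a number of a turn 8.59, either way. A call with a gripper value outside its range is refused whole. The fingers move at their own pace and stop on an object; the grip force is fixed at half the most. Time passes only in rows, so rows that do not move let the fingers close. It gives the time, the measured TCP pose, the force and the opening at its end, in the units of the state.
- ctrl.get_state(): the state, without advancing time (a new reading comes with each control period).
- vision.get_image(name): name is "scene" or "top" or "wrist"; returns the picture (400x640x3 uint8, red, green, blue); there is no depth.
- vision.camera_params(name): a dict with "fx", "fy", "cx", "cy" (pixels), "position" and "rotation" of the camera in the world. Camera axes: x right, y down, z forward; pixel columns grow to the right and rows downward; lengths in m; the calibration is good to about 2 mm. A picture is of the moment at which its call begins: read the wrist's pose just before it. camera_params takes no time and is no camera call; for the wrist camera it gives the pose at the moment of the call.
- ctrl.finish_job(): hands the job in, once; it reports no verdict.
The state is a dict: "time": time; "joint_positions": joint angles; "qvel": joint speeds; "effort": joint torques, N m; "tool_pos": TCP position; "tcp_rot": TCP orientation; "wrist_force": force on the tool from outside, world axes, zero at the start; "moment": the same for the moment, N m; "opening": finger opening in m.
Only numpy, scipy, OpenCV 4.12 (cv2) and the standard library are available. Lean on these libraries where they do the work, as an engineer would, in place of code of your own. Each camera call takes 0.05 s, during which the arm holds its last target. There are 200 camera calls.

## Working session

There is one attempt and no reset: what is moved stays moved. The work goes in short steps, Python scripts to look and compute and a shell command to move; the robot and the scene stay as the last step left them, time stands still between calls to the robot, and variables do not carry over. Pictures are saved under pics/ and viewed, about 8 in all and at most 12, crops included, and the job is handed in when it is done.

```bash
ls; mkdir -p pics
python3 - <<'E'
from station import ctrl, vision
import cv2,numpy as np
s=ctrl.get_state(); print(s)
for n in("scene","top"):
    im=vision.get_image(n); cv2.imwrite(f"pics/{n}0.png",im[:,:,::-1]); p=vision.camera_params(n); print(n,p)
E
```

```text
pics
{'time': 0.0, 'joint_positions': array([ 1.04550030e+00,  2.07478836e-01,  1.54296583e+00,  1.13977044e-05,
        1.39349141e+00, -1.50507273e-01]), 'qvel': array([-4.67137901e-04, -7.31337565e-04,  4.22375814e-05,  1.57594260e-03,
        7.29978937e-04, -8.81549905e-04]), 'effort': array([-1.08546956e-03, -3.83037293e+01, -2.91591203e+01, -5.44481991e-04,
        1.05741280e-02,  4.68969375e-06]), 'tool_pos': array([0.21013552, 0.53444465, 0.24408668]), 'tcp_rot': array([-3.13927740e+00, -3.62460187e-04,  2.76680146e+00]), 'wrist_force': array([-0.40052627,  0.00936243, -0.06919315]), 'moment': array([ 0.01961984, -0.03050471,  0.01832012]), 'opening': 0.08551995605134696}
scene {'fx': 432.98540677517826, 'fy': 432.98540677517826, 'cx': 316.14300505270614, 'cy': 207.20049796732863, 'position': array([ 1.11192901, -0.53204386,  1.32549934]), 'rotation': array([-2.60252955, -0.00653241,  0.8249235 ])}
top {'fx': 407.9514802387532, 'fy': 407.9514802387532, 'cx': 321.2682665622088, 'cy': 200.21837143252887, 'position': array([ 4.22834032e-01, -1.04389850e-03,  1.27230842e+00]), 'rotation': array([-3.04511418, -0.01496819, -1.55472845])}
```

View pics/top0.png

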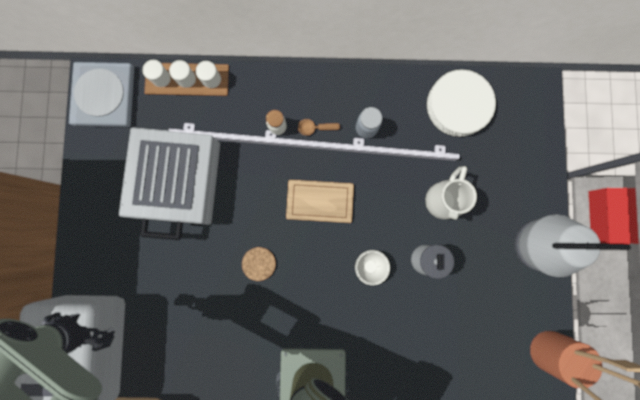

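View pics/scene0.png

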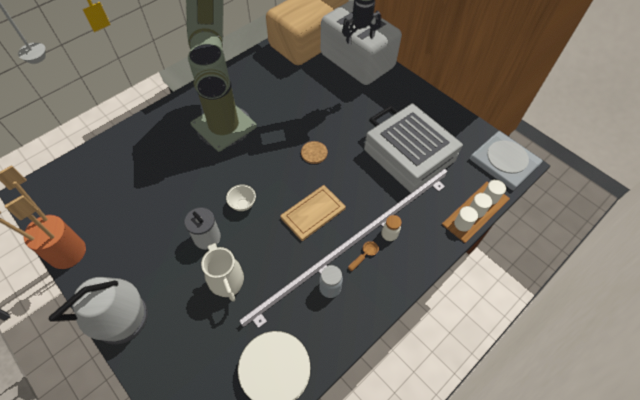

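Top view: board at about (320,201), rail running from (170,131) to (458,157), iron to the left (+y) at (170,178), bowl (373,268), trivet (258,264), and pitcher and canister on the right. The scene view agrees. Next I measure the board and rail in both views.

```bash
cat > h.py <<'E'
import numpy as np, cv2
from scipy.spatial.transform import Rotation as R
from station import ctrl, vision
def ray(n,px,p=None):
    p=p or vision.camera_params(n); px=np.atleast_2d(px).astype(float)
    d=np.c_[(px[:,0]-p["cx"])/p["fx"],(px[:,1]-p["cy"])/p["fy"],np.ones(len(px))]
    return np.array(p["position"]),d@R.from_euler("xyz",p["rotation"]).as_matrix().T
def plane(n,px,z,p=None):
    o,d=ray(n,px,p); return o+d*((z-o[2])/d[:,2])[:,None]
def proj(n,X,p=None):
    p=p or vision.camera_params(n); c=(np.atleast_2d(X)-p["position"])@R.from_euler("xyz",p["rotation"]).as_matrix()
    return np.c_[c[:,0]/c[:,2]*p["fx"]+p["cx"],c[:,1]/c[:,2]*p["fy"]+p["cy"]]
def tri(a,b):
    (o1,d1),(o2,d2)=ray("top",a),ray("scene",b); out=[]
    for u,v in zip(d1,d2):
        s=np.linalg.lstsq(np.c_[u,-v],o2-o1,rcond=None)[0]; out.append((o1+u*s[0]+o2+v*s[1])/2)
    return np.array(out)
def board(im,roi):   # top-face quad corners, roi=(x0,y0,x1,y1)
    h=cv2.cvtColor(im,cv2.COLOR_RGB2HSV); m=cv2.inRange(h,(8,50,90),(28,255,255))
    k=np.zeros_like(m); x0,y0,x1,y1=roi; k[y0:y1,x0:x1]=m[y0:y1,x0:x1]
    k=cv2.morphologyEx(k,cv2.MORPH_CLOSE,np.ones((5,5)))
    c=max(cv2.findContours(k,cv2.RETR_EXTERNAL,cv2.CHAIN_APPROX_NONE)[0],key=cv2.contourArea)
    return c[:,0,:].astype(float)
def board_pose(n,im,roi,z=.02):
    P=plane(n,board(im,roi),z)[:,:2]; (c,s,a)=cv2.minAreaRect((P*1000).astype(np.float32))
    b=cv2.boxPoints((c,s,a)); return np.array(c),s,a,b
E
python3 - <<'E'
from h import *
np.set_printoptions(precision=4,suppress=True)
T=cv2.imread("pics/top0.png")[:,:,::-1].copy(); S=cv2.imread("pics/scene0.png")[:,:,::-1].copy()
for n,im,roi in(("top",T,(275,165,365,235)),("scene",S,(270,175,355,250))):
    c,s,a,b=board_pose(n,im,roi); print(n,c,s,a,b.tolist())
# rail: bright line rows per column, top edges
g=cv2.cvtColor(T,cv2.COLOR_RGB2GRAY)
E=[];F=[]
for x in list(range(225,262,4))+list(range(285,350,4))+list(range(370,430,4)):
    r0=int(131+(x-170)*26/288); col=g[r0-8:r0+10,x].astype(int); w=np.where(col>130)[0]
    if len(w): E.append((x,r0-8+w[-1]+.5)); F.append((x,r0-8+w[0]-.5))
print(len(E),[e[1]-f[1] for e,f in zip(E,F)])
for L,z in((E,.035),(F,.035)):
    P=plane("top",np.array(L),z)[:,:2]; vx,vy,x0,y0=cv2.fitLine(P.astype(np.float32),cv2.DIST_HUBER,0,.01,.01).ravel(); print("rail: x at y=0",x0-y0*vx/vy,"slope dx/dy",vx/vy)
cv2.imwrite("pics/z.png",np.hstack([cv2.resize(T[115:235,110:310],None,fx=2.9,fy=2.9,interpolation=cv2.INTER_CUBIC)])[:,:,::-1])
E
```

```text
top [542.7778 -11.8993] (206.5114288330078, 126.68578338623047) 87.35923767089844 [[474.7447509765625, -112.12687683105469], [601.2960205078125, -117.96376037597656], [610.810791015625, 88.32835388183594], [484.259521484375, 94.16523742675781]]
scene [548.4009 -14.4525] (206.4053955078125, 128.65736389160156) 87.64636993408203 [[479.8883056640625, -114.9263916015625], [608.4371337890625, -120.2099609375], [616.91357421875, 86.02131652832031], [488.36474609375, 91.30488586425781]]
42 [np.float64(6.0), np.float64(6.0), np.float64(6.0), np.float64(6.0), np.float64(6.0), np.float64(6.0), np.float64(6.0), np.float64(6.0), np.float64(6.0), np.float64(6.0), np.float64(6.0), np.float64(6.0), np.float64(6.0), np.float64(6.0), np.float64(6.0), np.float64(6.0), np.float64(6.0), np.float64(6.0), np.float64(6.0), np.float64(6.0), np.float64(6.0), np.float64(6.0), np.float64(6.0), np.float64(6.0), np.float64(5.0), np.float64(6.0), np.float64(6.0), np.float64(6.0), np.float64(6.0), np.float64(6.0), np.float64(6.0), np.float64(5.0), np.float64(6.0), np.float64(6.0), np.float64(5.0), np.float64(6.0), np.float64(6.0), np.float64(6.0), np.float64(6.0), np.float64(6.0), np.float64(6.0), np.float64(6.0)]
rail: x at y=0 0.70825505 slope dx/dy 0.0699217
rail: x at y=0 0.7269062 slope dx/dy 0.07071249
```

View pics/z.png

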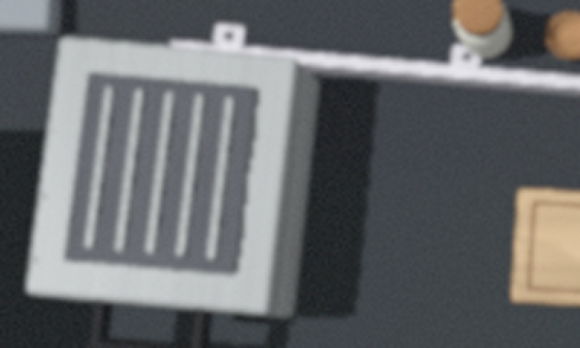

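Board centre is about (0.545, -0.013) with yaw -0.045; the two views give 206 x 127 mm, close to the real 200 x 120. The rail face is near x = 0.712 + 0.07·y, and the iron's face is near y = 0.32. In the crop, the iron's near side runs along (318,80)–(292,318). Now I move in behind the board's near edge.

```bash
python3 -m creep '[[0,0,0,0,0,-6.3,0],[0,0,0,0,0,-6.3,0],[0,0,0,0,0,-6.3,0]]'; python3 -m creep '[[-2.2,-4.4,0,0,0,0,0],[-2.2,-4.4,0,0,0,0,0],[-2.2,-4.4,0,0,0,0,0],[-2.2,-4.4,0,0,0,0,0],[-2.2,-4.4,0,0,0,0,0],[-2.2,-4.4,0,0,0,0,0],[-2.2,-4.4,0,0,0,0,0],[-2.2,-4.4,0,0,0,0,0],[-2.2,-4.4,0,0,0,0,0],[-2.2,-4.4,0,0,0,0,0],[-2.2,-4.4,0,0,0,0,0],[-2.2,-4.4,0,0,0,0,0]]'; python3 -m creep '[[0,0,4.8,0,0,0,0],[0,0,4.8,0,0,0,0],[0,0,4.8,0,0,0,0],[0,0,4,0,0,0,0],[0,0,0,0,0,0,0],[0,0,0,0,0,0,0]]'
python3 - <<'E'
from h import *
np.set_printoptions(precision=4,suppress=True)
s=ctrl.get_state(); print(s["time"],s["tool_pos"],s["tcp_rot"],s["wrist_force"])
# iron side + more: cast
print(plane("top",[[219.7,142.6],[209.7,224]],0.004), plane("top",[[211.7,135.7],[203,223.5]],.113))
im=vision.get_image("wrist"); p=vision.camera_params("wrist");print(p); cv2.imwrite("pics/w1.png",im[:,:,::-1])
cv2.imwrite("pics/s1.png",vision.get_image("scene")[:,:,::-1])
a=cv2.resize(im,(400,250)); b=cv2.resize(cv2.imread("pics/s1.png")[130:260,220:400,::-1],(400,289),interpolation=cv2.INTER_CUBIC)
cv2.imwrite("pics/c1.png",np.vstack([a,b])[:,:,::-1])
E
```

```text
time: 0.4
tool_pos: [0.2103, 0.5347, 0.2445]
tcp_rot: [-3.14, -0.001, 3.101]
wrist_force: [-0.5, 0.4, 0.3]
opening: 0.0854
time: 1.6
tool_pos: [0.4506, -0.0062, 0.2451]
tcp_rot: [3.141, -0.0, 3.096]
wrist_force: [0.4, 0.9, 0.2]
opening: 0.0854
time: 2.2
tool_pos: [0.45, -0.0041, 0.0611]
tcp_rot: [3.141, -0.002, 3.097]
wrist_force: [0.0, -0.4, -0.2]
opening: 0.0854
2.2 [ 0.45   -0.0041  0.0611] [ 3.1413 -0.002   3.0967] [ 0.0079 -0.3856 -0.2354]
[[0.7229 0.3053 0.004 ]
 [0.4659 0.3259 0.004 ]] [[0.7169 0.3028 0.113 ]
 [0.4633 0.3167 0.113 ]]
{'fx': 317.7132001585338, 'fy': 317.7132001585338, 'cx': 318.37831269396327, 'cy': 197.99821660079084, 'position': array([ 0.3667, -0.0008,  0.1907]), 'rotation': array([ 2.8043, -0.0006,  1.5259])}
```

View pics/c1.png

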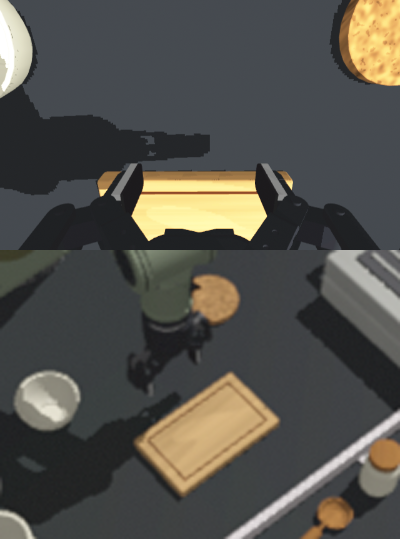

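The open fingers straddle the board's mid-line about 30 mm short of its near edge. In the crop the tips are near (135,165) and (265,165), and the board's near edge is at row ~175. The image geometry suggests the open tips are only ~1 mm ahead of the TCP, so I'll lower gently and watch for contact with the slate.

```bash
python3 -m creep '[[0,0,2,0,0,0,0],[0,0,2,0,0,0,0],[0,0,0.4,0,0,0,0],[0,0,0,0,0,0,0]]'; python3 -m creep '[[0,0,0.3,0,0,0,0],[0,0,0,0,0,0,0]]';python3 -m creep '[[0,0,0.3,0,0,0,0],[0,0,0,0,0,0,0]]'
python3 - <<'E'
from h import *
im=vision.get_image("wrist"); p=vision.camera_params("wrist"); cv2.imwrite("pics/w2.png",im[:,:,::-1])
W=cv2.imread("pics/w1.png")[:,:,::-1].copy()
h=cv2.cvtColor(im,cv2.COLOR_RGB2HSV)
# board near face: first board-coloured row per column between fingers
m=cv2.inRange(h,(8,60,80),(28,255,255))
for x in range(250,400,20):
    w=np.where(m[200:,x]>0)[0]; r=200+w[0]; print(x,r,plane("wrist",[[x,r-.5]],0,p)[0,:2])
E
```

```text
time: 2.7
tool_pos: [0.4518, -0.0044, 0.0187]
tcp_rot: [-3.141, 0.002, 3.097]
wrist_force: [0.1, 1.4, -0.4]
opening: 0.0852
time: 2.9
tool_pos: [0.4516, -0.0044, 0.0154]
tcp_rot: [-3.141, 0.002, 3.097]
wrist_force: [-0.4, 0.4, -0.5]
opening: 0.0855
time: 3.1
tool_pos: [0.4506, -0.0042, 0.0114]
tcp_rot: [-3.142, 0.0, 3.097]
wrist_force: [0.6, -0.8, -0.2]
opening: 0.0854
250 324 [ 0.48398973 -0.04266083]
270 324 [ 0.48448302 -0.03190106]
290 324 [ 0.48497638 -0.0211397 ]
310 324 [ 0.48546982 -0.01037676]
330 324 [4.85963326e-01 3.87757863e-04]
350 324 [0.48645691 0.01115386]
370 324 [0.48695056 0.02192154]
390 324 [0.48744428 0.03269081]
```

View pics/w2.png

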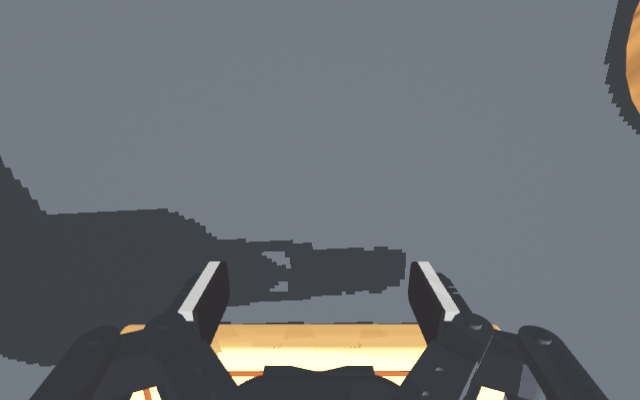

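No contact down to z = 11 mm, so the tips are indeed about level with the TCP. The board edge (row 324) is square to the tool, at x = 0.4854. I lower 4 mm more, turn to the rail's angle and push.

```bash
python3 -m creep '[[0,0,0.4,0,0,1.4,0],[0,0,0,0,0,0,0]]'; python3 -m creep '[[-0.5,0,0,0,0,0,0],[-0.5,0,0,0,0,0,0],[-0.5,0,0,0,0,0,0],[-0.3,0,0,0,0,0,0],[-0.3,0,0,0,0,0,0],[-0.3,0,0,0,0,0,0],[-0.3,0,0,0,0,0,0],[-0.4,0,0,0,0,0,0],[-0.4,0,0,0,0,0,0],[-0.4,0,0,0,0,0,0]]'; python3 -m creep '[[-0.5,0,0,0,0,0,0],[-0.5,0,0,0,0,0,0],[-0.5,0,0,0,0,0,0],[-0.5,0,0,0,0,0,0],[-0.5,0,0,0,0,0,0],[-0.5,0,0,0,0,0,0],[-0.5,0,0,0,0,0,0],[-0.5,0,0,0,0,0,0],[-0.5,0,0,0,0,0,0],[-0.5,0,0,0,0,0,0],[-0.5,0,0,0,0,0,0],[-0.5,0,0,0,0,0,0]]'
python3 - <<'E'
from h import *
np.set_printoptions(precision=4,suppress=True)
s=ctrl.get_state(); print(s["time"],s["tool_pos"],s["tcp_rot"],s["wrist_force"])
im=vision.get_image("wrist"); p=vision.camera_params("wrist"); cv2.imwrite("pics/w3.png",im[:,:,::-1])
S=vision.get_image("scene"); T=vision.get_image("top"); cv2.imwrite("pics/s3.png",S[:,:,::-1]); cv2.imwrite("pics/t3.png",T[:,:,::-1])
cv2.imwrite("pics/c3.png",np.vstack([cv2.resize(S[130:270,240:420],(540,420),interpolation=cv2.INTER_CUBIC)])[:,:,::-1])
E
```

```text
time: 3.35
tool_pos: [0.45, -0.0041, 0.0068]
tcp_rot: [3.141, -0.001, 3.071]
wrist_force: [-0.5, 0.8, 0.4]
opening: 0.0853
time: 4.35
tool_pos: [0.4876, -0.0065, 0.0065]
tcp_rot: [3.141, -0.004, 3.072]
wrist_force: [-2.9, 0.3, -0.5]
opening: 0.0855
time: 5.55
tool_pos: [0.5496, -0.0111, 0.0073]
tcp_rot: [-3.142, -0.0, 3.072]
wrist_force: [-2.7, 0.0, -1.6]
opening: 0.0857
5.55 [ 0.5496 -0.0111  0.0073] [-3.1416 -0.0001  3.0723] [-2.72    0.0058 -1.5615]
```

View pics/c3.png

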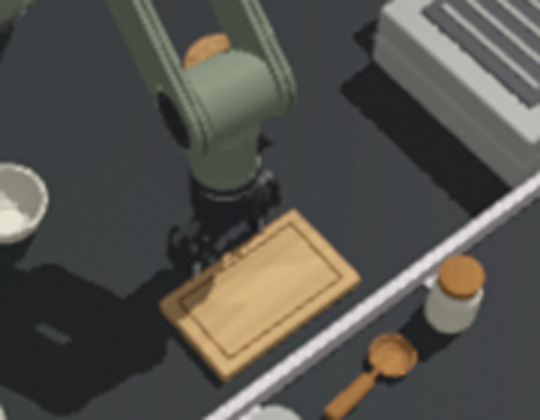

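The board is being pushed squarely (~3 N), its far edge parallel to the rail with ~25–30 mm left. I creep on to contact.

```bash
python3 -m creep '[[-0.4,0,0,0,0,0,0],[-0.4,0,0,0,0,0,0],[-0.4,0,0,0,0,0,0],[-0.3,0,0,0,0,0,0],[-0.3,0,0,0,0,0,0],[-0.2,0,0,0,0,0,0]]'; for i in 1; do python3 -m creep '[[-0.2,0,0,0,0,0,0],[-0.2,0,0,0,0,0,0],[-0.2,0,0,0,0,0,0]]'; done; python3 -m creep '[[-0.1,0,0,0,0,0,0],[-0.1,0,0,0,0,0,0]]'
python3 - <<'E'
from h import *
s=ctrl.get_state(); print(s["time"],s["tool_pos"],s["wrist_force"],s["moment"])
E
```

```text
time: 6.3
tool_pos: [0.5679, -0.0123, 0.0074]
tcp_rot: [3.142, -0.004, 3.072]
wrist_force: [-5.5, 1.6, 4.9]
opening: 0.0852
time: 6.6
tool_pos: [0.5735, -0.0127, 0.0075]
tcp_rot: [3.142, -0.004, 3.072]
wrist_force: [-6.7, -0.5, 4.8]
opening: 0.085
time: 6.8
tool_pos: [0.5755, -0.0128, 0.0075]
tcp_rot: [3.141, -0.004, 3.072]
wrist_force: [-6.6, 1.1, 5.8]
opening: 0.0854
6.8 [ 0.57553158 -0.01281649  0.00746411] [-6.56450897  1.11409396  5.78024211] [ 0.06008866  1.03652353 -0.0133586 ]
```

The force rose to ~6.6 N with an upward part of ~5 N, which is unexpected, so I look before pressing on.

Run:
```python
from h import *
im=vision.get_image("wrist"); S=vision.get_image("scene"); cv2.imwrite("pics/s4.png",S[:,:,::-1])
cv2.imwrite("pics/c4.png",np.hstack([cv2.resize(S[150:260,250:380],(520,440),interpolation=cv2.INTER_CUBIC),cv2.resize(im[200:,160:480],(280,175)).copy() if 0 else cv2.copyMakeBorder(cv2.resize(im[180:,180:460],(280,220)),0,220,0,0,cv2.BORDER_CONSTANT)])[:,:,::-1])
```

```text
(no output)
```

View pics/c4.png

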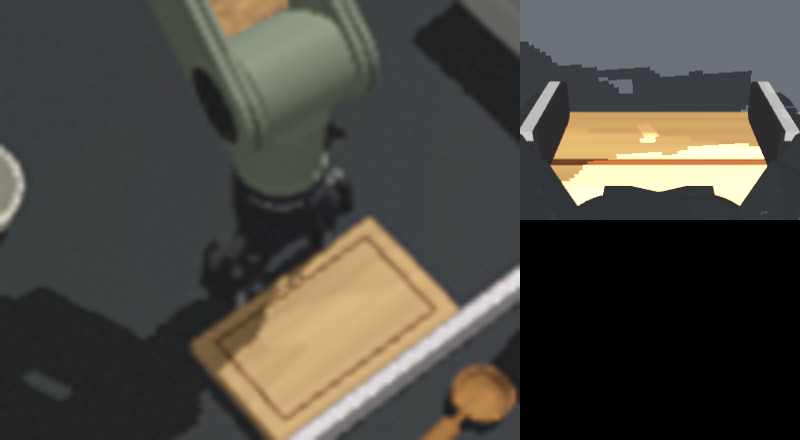

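Run:
```python
from h import *
np.set_printoptions(precision=4,suppress=True)
s=ctrl.get_state(); print(s["time"],s["tool_pos"],s["wrist_force"])
im=vision.get_image("wrist"); p=vision.camera_params("wrist"); cv2.imwrite("pics/w4.png",im[:,:,::-1])
for f,im,dx in(("now",im,0),):
  m=cv2.inRange(cv2.cvtColor(im,cv2.COLOR_RGB2HSV),(8,60,80),(28,255,255))
  for x in range(250,400,30):
    w=np.where(m[200:,x]>0)[0]; r=200+w[0]; print(x,r,"z0",plane("wrist",[[x,r-.5]],0,p)[0,:2],"z20",plane("wrist",[[x,r-.5]],.02,p)[0,:2], im[r-2:r+30:4,x].tolist() if x==310 else "")
for n,f,roi in(("scene","s4",(240,170,380,270)),("scene","s3",(240,170,380,270))):
  print(f,board_pose(n,cv2.imread(f"pics/{f}.png")[:,:,::-1].copy(),roi))
W3=cv2.imread("pics/w3.png")[:,:,::-1].copy(); m=cv2.inRange(cv2.cvtColor(W3,cv2.COLOR_RGB2HSV),(8,60,80),(28,255,255))
print([200+np.where(m[200:,x]>0)[0][0] for x in range(250,400,30)])
```

```text
6.9 [ 0.5759 -0.0128  0.0075] [-5.8843  1.5461  4.3095]
250 291 z0 [ 0.5849 -0.048 ] z20 [ 0.5712 -0.042 ] 
280 291 z0 [ 0.5859 -0.0329] z20 [ 0.572  -0.0291] 
310 291 z0 [ 0.587  -0.0179] z20 [ 0.5729 -0.0163] [[58, 61, 64], [207, 161, 102], [207, 161, 98], [210, 164, 100], [224, 174, 109], [228, 183, 112], [251, 227, 145], [255, 254, 200]]
340 291 z0 [ 0.5881 -0.0028] z20 [ 0.5738 -0.0035] 
370 291 z0 [0.5891 0.0122] z20 [0.5747 0.0093] 
s4 (array([647.4656, -23.4155]), (207.29920959472656, 121.45477294921875), 86.4033203125, array([[ 580.3557, -123.0514],
       [ 701.5712, -130.6706],
       [ 714.5756,   76.2203],
       [ 593.36  ,   83.8395]], dtype=float32))
s3 (array([625.0688, -21.4866]), (205.95799255371094, 127.19377136230469), 85.94841766357422, array([[ 554.3549, -119.7149],
       [ 681.2308, -128.7017],
       [ 695.7827,   76.7416],
       [ 568.9068,   85.7284]], dtype=float32))
[np.int64(292), np.int64(292), np.int64(292), np.int64(292), np.int64(292)]
```

The near edge is still 11 mm ahead of the TCP, exactly as in mid-push, so the fingers push properly and the board is about 2–4 mm from the rail (no rail contact yet). I continue in 1 mm rows.

```bash
for i in a; do python3 -m creep '[[-0.1,0,0,0,0,0,0],[-0.1,0,0,0,0,0,0]]'|sed -n '1,4p'; python3 -m creep '[[-0.1,0,0,0,0,0,0]]'|sed -n '1,4p';python3 -m creep '[[-0.1,0,0,0,0,0,0]]'|sed -n '1,4p'; done
python3 - <<'E'
from h import *
print(ctrl.get_state()["moment"])
E
```

```text
time: 7.15
tool_pos: [0.5774, -0.0129, 0.0074]
tcp_rot: [3.141, -0.004, 3.072]
wrist_force: [-6.2, 0.4, 4.9]
time: 7.25
tool_pos: [0.5785, -0.013, 0.0074]
tcp_rot: [3.141, -0.004, 3.072]
wrist_force: [-6.5, 0.8, 4.5]
time: 7.35
tool_pos: [0.5796, -0.0131, 0.0075]
tcp_rot: [3.141, -0.004, 3.072]
wrist_force: [-6.4, 0.4, 5.4]
[-0.01582476  0.90849392 -0.01262368]
```

```bash
for i in a; do python3 -m creep '[[-0.1,0,0,0,0,0,0]]'|sed -n '2p;4p'; python3 -m creep '[[-0.1,0,0,0,0,0,0]]'|sed -n '2p;4p';python3 -m creep '[[-0.1,0,0,0,0,0,0]]'|sed -n '2p;4p'; done
python3 - <<'E'
from h import *
print(ctrl.get_state()["moment"])
T=vision.get_image("top");S=vision.get_image("scene"); cv2.imwrite("pics/t5.png",T[:,:,::-1]); cv2.imwrite("pics/s5.png",S[:,:,::-1])
print(board_pose("scene",S,(240,170,380,270)))
cv2.imwrite("pics/c5.png",np.hstack([cv2.resize(S[150:260,250:380],(460,390),interpolation=cv2.INTER_CUBIC),cv2.resize(T[130:235,275:365],(334,390),interpolation=cv2.INTER_CUBIC)])[:,:,::-1])
E
```

```text
tool_pos: [0.5805, -0.0132, 0.0074]
wrist_force: [-6.7, 1.1, 4.8]
tool_pos: [0.5816, -0.0132, 0.0075]
wrist_force: [-6.7, 0.7, 4.5]
tool_pos: [0.5822, -0.0132, 0.0074]
wrist_force: [-7.9, 0.3, 9.0]
[-0.03687116  1.22319993  0.00938809]
(array([650.90344238, -23.70122528]), (207.14268493652344, 115.95980072021484), 86.39407348632812, array([[ 586.52435 , -123.420944],
       [ 702.2546  , -130.7141  ],
       [ 715.28253 ,   76.01849 ],
       [ 599.5523  ,   83.311646]], dtype=float32))
```

View pics/c5.png

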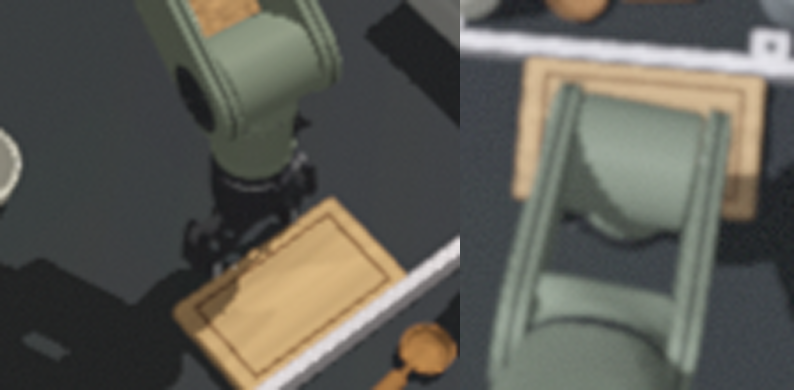

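```bash
for i in a; do python3 -m creep '[[-0.1,0,0,0,0,0,0]]'|sed -n '2p;4p'; python3 -m creep '[[-0.1,0,0,0,0,0,0]]'|sed -n '2p;4p';python3 -m creep '[[0,0,0,0,0,0,0]]'|sed -n '2p;4p'; done
python3 - <<'E'
from h import *
print(ctrl.get_state()["moment"])
im=vision.get_image("wrist"); p=vision.camera_params("wrist")
m=cv2.inRange(cv2.cvtColor(im,cv2.COLOR_RGB2HSV),(8,60,80),(28,255,255))
for x in range(250,400,30):
    w=np.where(m[200:,x]>0)[0]; r=200+w[0]; print(x,r,"z0",plane("wrist",[[x,r-.5]],0,p)[0,:2])
E
```

```text
tool_pos: [0.5822, -0.0132, 0.0074]
wrist_force: [-11.7, 0.0, 9.0]
tool_pos: [0.5822, -0.0133, 0.0074]
wrist_force: [-14.6, 0.7, 12.0]
tool_pos: [0.5822, -0.0133, 0.0073]
wrist_force: [-11.3, 1.4, 10.6]
[ 0.00632353  1.71807973 -0.06873699]
250 292 z0 [ 0.59165409 -0.04837754]
280 292 z0 [ 0.59270612 -0.03334735]
310 292 z0 [ 0.59375841 -0.01831352]
340 292 z0 [ 0.59481096 -0.00327606]
370 292 z0 [0.59586376 0.01176503]
```

The tool has stopped dead at x = 0.5822, the force is building to 11–15 N, and Mz ≈ 0, so the edge is flush on the rail. I back off, lift, turn 90° with the fingers partly closed, and go to the board's right end.

```bash
python3 -m creep '[[0.2,0,0,0,0,0,0],[0.3,0,0,0,0,0,0],[1,0,0,0,0,0,0],[2.5,0,0,0,0,0,0],[0,0,-5,0,0,0,0],[0,0,-5,0,0,0,0]]'|sed -n '1,4p'; python3 -m creep '[[0,0,0,0,0,8.2,110],[0,0,0,0,0,8.2,110],[0,0,0,0,0,8.2,110],[0,0,0,0,0,8.2,110],[0,0,0,0,0,8.2,110],[0,0,0,0,0,8.2,110],[0,0,0,0,0,8.2,110],[0,0,0,0,0,8.2,110],[0,0,0,0,0,8.2,110],[0,0,0,0,0,8.2,110],[0,0,0,0,0,8,110]]'; python3 -m creep '[[-3.6,2.8,0,0,0,0,110],[-3.6,2.8,0,0,0,0,110],[-3.6,2.8,0,0,0,0,110],[-3.6,2.8,0,0,0,0,110],[0,0,3,0,0,0,110],[0,0,3,0,0,0,110],[0,0,0,0,0,0,110]]'
python3 - <<'E'
from h import *
np.set_printoptions(precision=4,suppress=True)
s=ctrl.get_state();print(s["tool_pos"],s["tcp_rot"])
im=vision.get_image("wrist"); p=vision.camera_params("wrist"); cv2.imwrite("pics/w6.png",im[:,:,::-1]); print(p)
T=vision.get_image("top");S=vision.get_image("scene"); cv2.imwrite("pics/t6.png",T[:,:,::-1]); cv2.imwrite("pics/s6.png",S[:,:,::-1])
print(board_pose("scene",S,(240,170,380,270)))
print(board_pose("top",T,(275,145,365,235)))
cv2.imwrite("pics/c6.png",np.hstack([cv2.resize(S[140:260,230:380],(400,320),interpolation=cv2.INTER_CUBIC),cv2.resize(im,(400,250))[:,:][:250] if 0 else cv2.copyMakeBorder(cv2.resize(im,(400,250)),0,70,0,0,cv2.BORDER_CONSTANT)])[:,:,::-1])
E
```

```text
time: 8.7
tool_pos: [0.5431, -0.0104, 0.106]
tcp_rot: [3.141, -0.006, 3.072]
wrist_force: [1.7, 0.2, 0.4]
time: 9.8
tool_pos: [0.5465, -0.011, 0.1076]
tcp_rot: [3.14, 0.0, 1.496]
wrist_force: [0.5, 0.2, -0.3]
opening: 0.0487
time: 10.5
tool_pos: [0.6439, -0.1613, 0.042]
tcp_rot: [-3.132, -0.003, 1.501]
wrist_force: [-1.0, 0.6, -0.5]
opening: 0.0483
[ 0.6439 -0.1613  0.042 ] [-3.132  -0.0031  1.5006]
{'fx': 317.7132001585338, 'fy': 317.7132001585338, 'cx': 318.37831269396327, 'cy': 197.99821660079084, 'position': array([ 0.652 , -0.0774,  0.1727]), 'rotation': array([ 2.8099,  0.0055, -0.0697])}
(array([650.5886, -23.3543]), (206.99745178222656, 116.22259521484375), 85.98033142089844, array([[ 585.3652, -122.5249],
       [ 701.3018, -130.672 ],
       [ 715.8121,   75.8163],
       [ 599.8754,   83.9634]], dtype=float32))
(array([648.7225, -19.5133]), (202.56552124023438, 122.8018569946289), 86.06049346923828, array([[ 580.5082, -116.3383],
       [ 703.02  , -124.7752],
       [ 716.9368,   77.3117],
       [ 594.4251,   85.7486]], dtype=float32))
```

View pics/c6.png

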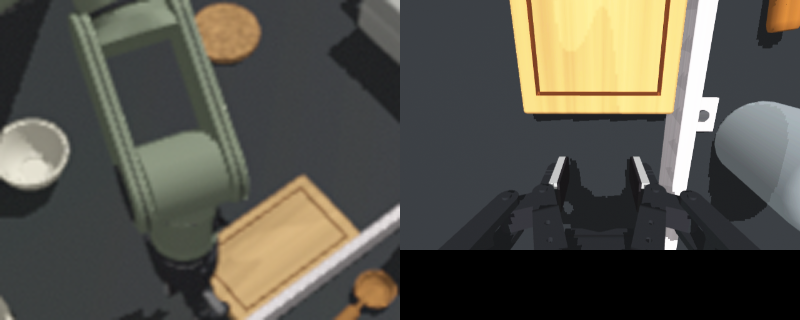

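The board lies flush along the rail in the wrist view. Its end is at crop (525–672, 112), with the rail face at its right side, and both cameras give it a yaw of -0.070, parallel to the rail. The fingers (opening 48 mm) are centred on its right end. I lower to z ≈ 0.019 and measure the end gap.

```bash
python3 -m creep '[[0,0,1.3,0,0,0,110],[0,0,0.7,0,0,0,110],[0,0,0.3,0,0,0,110],[0,0,0,0,0,0,110]]'
python3 - <<'E'
from h import *
np.set_printoptions(precision=4,suppress=True)
im=vision.get_image("wrist"); p=vision.camera_params("wrist"); cv2.imwrite("pics/w7.png",im[:,:,::-1])
m=cv2.inRange(cv2.cvtColor(im,cv2.COLOR_RGB2HSV),(8,60,80),(28,255,255))
for x in range(200,440,30):
    w=np.where(m[:260,x]>0)[0]
    if len(w): print(x,w[-1],plane("wrist",[[x,w[-1]+.5]],.02,p)[0,:2])
s=ctrl.get_state();print(s["tool_pos"])
E
```

```text
time: 11.05
tool_pos: [0.6475, -0.162, 0.0236]
tcp_rot: [-3.14, -0.0, 1.502]
wrist_force: [-0.4, -0.1, -0.4]
opening: 0.0485
200 192 [ 0.599  -0.1173]
230 192 [ 0.6121 -0.1182]
260 192 [ 0.6252 -0.1191]
290 192 [ 0.6382 -0.12  ]
320 192 [ 0.6513 -0.1209]
350 192 [ 0.6644 -0.1218]
380 192 [ 0.6775 -0.1227]
410 192 [ 0.6906 -0.1236]
[ 0.6478 -0.1621  0.024 ]
```

```bash
python3 -m creep '[[0.5,0,0.4,0,0,0,110],[0.8,0,0,0,0,0,110],[0.7,0,0,0,0,0,110],[0.4,0,0,0,0,0,110],[0.3,0,0,0,0,0,110],[0.3,0,0,0,0,0,110],[0.3,0.01,0,0,0,0,110],[0.3,0.01,0,0,0,0,110],[0.4,0.01,0,0,0,0,110],[0.4,0.01,0,0,0,0,110]]';  python3 -m creep '[[0.5,0.02,0,0,0,0,110],[0.5,0.02,0,0,0,0,110],[0.5,0.02,0,0,0,0,110],[0.5,0.02,0,0,0,0,110],[0.5,0.02,0,0,0,0,110],[0.5,0.02,0,0,0,0,110],[0.5,0.02,0,0,0,0,110],[0.5,0.02,0,0,0,0,110]]'
python3 - <<'E'
from h import *
im=vision.get_image("wrist"); p=vision.camera_params("wrist"); cv2.imwrite("pics/w8.png",im[:,:,::-1])
S=vision.get_image("scene"); cv2.imwrite("pics/s8.png",S[:,:,::-1]); print(ctrl.get_state()["moment"])
cv2.imwrite("pics/c8.png",np.hstack([cv2.resize(S[120:250,260:420],(400,325),interpolation=cv2.INTER_CUBIC),cv2.copyMakeBorder(cv2.resize(im,(400,250)),0,75,0,0,cv2.BORDER_CONSTANT)])[:,:,::-1])
E
```

```text
time: 12.1
tool_pos: [0.6512, -0.1195, 0.0204]
tcp_rot: [-3.141, 0.002, 1.501]
wrist_force: [-2.3, -5.1, 0.6]
opening: 0.0485
time: 12.9
tool_pos: [0.6541, -0.0811, 0.0204]
tcp_rot: [-3.138, 0.004, 1.501]
wrist_force: [-6.5, -8.9, 4.3]
opening: 0.0483
[-1.00403357  0.78747187  0.01242823]
```

View pics/c8.png

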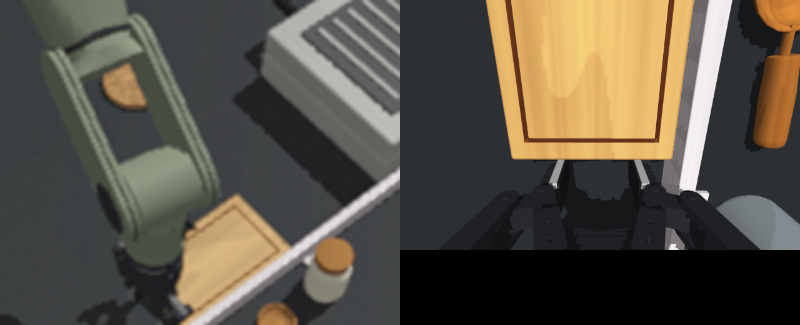

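The board slides along the rail, flush in the wrist view (right edge against the rail face, end at crop row 158). The side force of 6.5 N toward the rail is more than needed, so I continue without the bias.

```bash
python3 -m creep '[[0.5,0,0,0,0,0,110],[0.5,0,0,0,0,0,110],[0.5,0,0,0,0,0,110],[0.5,0,0,0,0,0,110],[0.5,0,0,0,0,0,110],[0.5,0,0,0,0,0,110],[0.5,0,0,0,0,0,110],[0.5,0,0,0,0,0,110],[0.5,0,0,0,0,0,110],[0.5,0,0,0,0,0,110],[0.5,0,0,0,0,0,110],[0.5,0,0,0,0,0,110]]'; python3 -m creep '[[0.5,0,0,0,0,0,110],[0.5,0,0,0,0,0,110],[0.5,0,0,0,0,0,110],[0.5,0,0,0,0,0,110],[0.5,0,0,0,0,0,110],[0.5,0,0,0,0,0,110],[0.5,0,0,0,0,0,110],[0.5,0,0,0,0,0,110],[0.5,0,0,0,0,0,110],[0.5,0,0,0,0,0,110],[0.5,0,0,0,0,0,110],[0.5,0,0,0,0,0,110]]'; python3 -m creep '[[0.5,0,0,0,0,0,110],[0.5,0,0,0,0,0,110],[0.5,0,0,0,0,0,110],[0.5,0,0,0,0,0,110],[0.5,0,0,0,0,0,110],[0.4,0,0,0,0,0,110],[0.3,0,0,0,0,0,110],[0.3,0,0,0,0,0,110]]'
python3 - <<'E'
from h import *
S=vision.get_image("scene"); cv2.imwrite("pics/s9.png",S[:,:,::-1]); print(ctrl.get_state()["moment"])
im=vision.get_image("wrist"); cv2.imwrite("pics/w9.png",im[:,:,::-1])
cv2.imwrite("pics/c9.png",np.hstack([cv2.resize(S[100:230,290:450],(400,325),interpolation=cv2.INTER_CUBIC),cv2.copyMakeBorder(cv2.resize(im,(400,250)),0,75,0,0,cv2.BORDER_CONSTANT)])[:,:,::-1])
E
```

```text
time: 14.2
tool_pos: [0.6584, -0.021, 0.0204]
tcp_rot: [-3.138, 0.004, 1.501]
wrist_force: [-4.9, -8.4, 4.0]
opening: 0.0485
time: 15.4
tool_pos: [0.6625, 0.0388, 0.0203]
tcp_rot: [-3.138, 0.004, 1.501]
wrist_force: [-5.0, -7.8, 3.7]
opening: 0.0481
time: 16.2
tool_pos: [0.665, 0.0737, 0.0203]
tcp_rot: [-3.138, 0.004, 1.501]
wrist_force: [-4.9, -7.8, 4.9]
opening: 0.0483
[-1.34520242  0.67867152 -0.05691353]
```

View pics/c9.png

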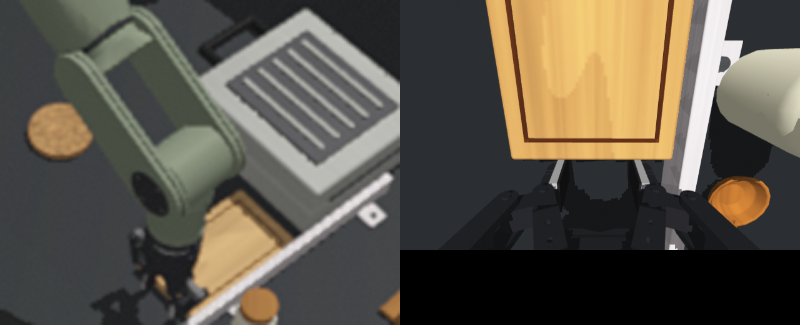

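The board is still flush, and its left end is nearly at the iron (~20 mm left). I creep to contact in 2 mm rows, then 1 mm rows.

```bash
python3 -m creep '[[0.2,0,0,0,0,0,110],[0.2,0,0,0,0,0,110],[0.2,0,0,0,0,0,110],[0.2,0,0,0,0,0,110],[0.2,0,0,0,0,0,110],[0.2,0,0,0,0,0,110],[0.1,0,0,0,0,0,110]]'|sed -n '2p;4p'; for k in 1; do python3 -m creep '[[0.1,0,0,0,0,0,110],[0.1,0,0,0,0,0,110],[0.1,0,0,0,0,0,110]]'|sed -n '2p;4p'; python3 -m creep '[[0.1,0,0,0,0,0,110],[0.1,0,0,0,0,0,110]]'|sed -n '2p;4p'; python3 -m creep '[[0.1,0,0,0,0,0,110],[0.1,0,0,0,0,0,110]]'|sed -n '2p;4p'; done
```

```text
tool_pos: [0.6659, 0.0866, 0.0204]
wrist_force: [-5.5, -9.1, 5.1]
tool_pos: [0.6661, 0.0894, 0.0203]
wrist_force: [-5.2, -9.9, 5.3]
tool_pos: [0.6662, 0.0914, 0.0203]
wrist_force: [-4.6, -8.6, 4.3]
tool_pos: [0.6664, 0.0934, 0.0204]
wrist_force: [-5.0, -9.2, 4.2]
```

```bash
python3 -m creep '[[0.1,0,0,0,0,0,110],[0.1,0,0,0,0,0,110]]'|sed -n '2p;4p'; python3 -m creep '[[0.1,0,0,0,0,0,110],[0.1,0,0,0,0,0,110]]'|sed -n '2p;4p'; python3 -m creep '[[0.1,0,0,0,0,0,110],[0.1,0,0,0,0,0,110]]'|sed -n '2p;4p';  python3 - <<'E'
from h import *
print(ctrl.get_state()["moment"],ctrl.get_state()["time"])
E
```

```text
tool_pos: [0.6665, 0.0954, 0.0203]
wrist_force: [-4.8, -8.6, 4.6]
tool_pos: [0.6667, 0.0972, 0.0204]
wrist_force: [-5.4, -11.9, 4.3]
tool_pos: [0.6667, 0.0973, 0.0204]
wrist_force: [-5.6, -15.0, 6.6]
[-2.63222187  0.8394306  -0.01413512] 18.3
```

The tool stopped at y = 0.0972 (I predicted 0.097) with the force rising to 15 N, so the board is on the iron. I back straight off, lift clear, and look.

```bash
python3 -m creep '[[-0.2,0,0,0,0,0,110],[-0.2,0,0,0,0,0,110],[-0.5,0,0,0,0,0,110],[-1.5,0,0,0,0,0,110],[-2.5,0,0,0,0,0,110],[0,0,-4,0,0,0,110],[0,0,-5,0,0,0,110],[0,0,-5,0,0,0,110],[0,0,0,0,0,0,110]]'
python3 - <<'E'
from h import *
im=vision.get_image("wrist"); p=vision.camera_params("wrist"); cv2.imwrite("pics/w10.png",im[:,:,::-1]); print(p)
cv2.imwrite("pics/t10.png",vision.get_image("top")[:,:,::-1])
E
```

```text
time: 19.2
tool_pos: [0.6714, 0.0523, 0.171]
tcp_rot: [3.122, -0.001, 1.501]
wrist_force: [1.1, -0.8, 0.4]
opening: 0.0486
{'fx': 317.7132001585338, 'fy': 317.7132001585338, 'cx': 318.37831269396327, 'cy': 197.99821660079084, 'position': array([0.67325456, 0.13688612, 0.29505684]), 'rotation': array([ 2.80873224, -0.01293946, -0.06969344])}
```

View pics/w10.png

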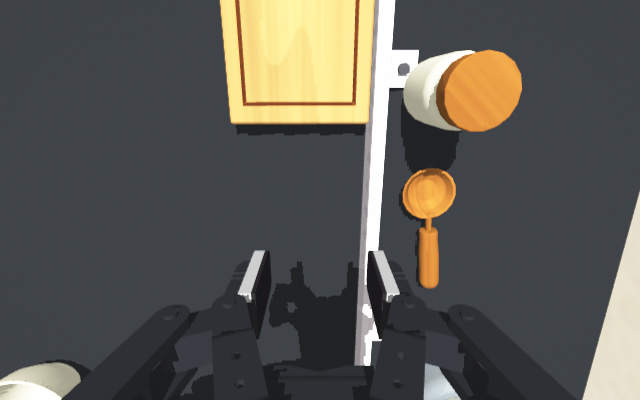

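The right end's corner (368,122) sits right at the rail face. That was my 12th picture, so the remaining checks are numeric: move the wrist camera over the iron end, then clear the arm for the fixed cameras.

```bash
python3 -m creep '[[0,0,-4,0,0,0,110],[0,0,-3,0,0,0,110],[4,0,0,0,0,0,110],[4,0,0,0,0,0,110],[4,0,0,0,0,0,110],[0,0,0,0,0,0,110],[0,0,0,0,0,0,110]]'
python3 - <<'E'
from h import *
cv2.imwrite("pics/w11.png",vision.get_image("wrist")[:,:,::-1])
import json; p=vision.camera_params("wrist"); json.dump({k:(v.tolist() if hasattr(v,"tolist") else v) for k,v in p.items()},open("w11.json","w"))
E
python3 -m creep '[[0,-5,0,0,0,0,110],[0,-5,0,0,0,0,110],[0,-5,0,0,0,0,110],[0,-5,0,0,0,0,110],[0,-5,0,0,0,0,110],[-3,0,0,0,0,0,110],[0,0,0,0,0,0,110]]'
python3 - <<'E'
from h import *
import json
np.set_printoptions(precision=4,suppress=True)
T=vision.get_image("top");S=vision.get_image("scene"); cv2.imwrite("pics/t11.png",T[:,:,::-1]); cv2.imwrite("pics/s11.png",S[:,:,::-1])
for n,im,roi in(("top",T,(205,130,310,215)),("scene",S,(315,130,430,235))):
    c,s,a,b=board_pose(n,im,roi); print(n,c,s,a,b.tolist())
p=json.load(open("w11.json")); W=cv2.imread("pics/w11.png")[:,:,::-1].copy()
m=cv2.inRange(cv2.cvtColor(W,cv2.COLOR_RGB2HSV),(8,60,80),(28,255,255)); 
c=max(cv2.findContours(cv2.morphologyEx(m,cv2.MORPH_CLOSE,np.ones((5,5))),cv2.RETR_EXTERNAL,cv2.CHAIN_APPROX_NONE)[0],key=cv2.contourArea)
print("bbox",cv2.boundingRect(c)); P=plane("wrist",c[:,0,:],.02,p)[:,:2]*1000
r=cv2.minAreaRect(P.astype(np.float32)); print("wrist",r,cv2.boxPoints(r).tolist())
g=cv2.cvtColor(W,cv2.COLOR_RGB2GRAY); x0,y0,w,h=cv2.boundingRect(c)
for y in (y0+15,y0+h//2,y0+h-15): # profile across far edge at the rail
    e=np.where(m[y]>0)[0][-1]; print(y,e,g[y,e-3:e+16].tolist())
for x in (x0+w//3,x0+w//2,x0+2*w//3): print("end",x,np.where(m[:,x]>0)[0][0],W[max(0,y0-8):y0+6,x].tolist())
E
```

```text
time: 20.0
tool_pos: [0.672, 0.1734, 0.2274]
tcp_rot: [-3.137, 0.001, 1.504]
wrist_force: [0.6, -0.4, -0.3]
opening: 0.0486
time: 20.75
tool_pos: [0.4199, 0.1575, 0.2295]
tcp_rot: [-3.141, 0.002, 1.499]
wrist_force: [-0.2, 0.2, -0.7]
opening: 0.0486
top [664.5771 206.4288] (202.99636840820312, 123.03660583496094) 85.81694030761719 [[595.8190307617188, 109.68832397460938], [718.5278930664062, 100.713623046875], [733.3351440429688, 303.1692199707031], [610.6262817382812, 312.1439208984375]]
scene [703.1307 200.4904] (208.30203247070312, 189.94467163085938) 85.69046020507812 [[600.6005249023438, 103.77051544189453], [790.0081176757812, 89.4971694946289], [805.6609497070312, 297.21026611328125], [616.2533569335938, 311.4836120605469]]
bbox (252, 32, 125, 193)
wrist ((669.1961059570312, 207.8291015625), (198.51351928710938, 119.7099380493164), 85.92807006835938) [[602.4441528320312, 113.07312774658203], [721.8518676757812, 104.57266998291016], [735.9480590820312, 302.5850830078125], [616.5403442382812, 311.0855407714844]]
47 375 [236, 236, 230, 218, 148, 155, 164, 230, 255, 255, 255, 255,
[... 260 characters left out ...]
16, 117, 113], [113, 114, 110], [115, 115, 112], [115, 117, 112], [115, 116, 111], [116, 116, 112], [115, 115, 112], [129, 114, 96], [155, 120, 77], [166, 125, 74], [168, 127, 74], [169, 127, 73], [169, 127, 73]]
end 314 32 [[120, 121, 117], [116, 117, 113], [112, 114, 108], [113, 115, 109], [114, 115, 111], [114, 115, 111], [115, 116, 111], [113, 115, 109], [129, 114, 94], [157, 121, 76], [168, 127, 75], [171, 128, 76], [171, 128, 76], [171, 127, 76]]
end 335 32 [[120, 120, 116], [116, 116, 112], [112, 114, 109], [113, 114, 110], [114, 114, 111], [114, 114, 111], [114, 115, 111], [113, 114, 110], [128, 114, 94], [154, 119, 74], [166, 125, 73], [168, 126, 73], [169, 127, 73], [169, 127, 74]]
```

The board now measures 198.5 x 119.7 mm at yaw -0.071. The far edge borders the rail face with no slate showing, and the end borders the iron directly. One last numeric check of the edge gap along its length, and of whether other objects moved.

Run:
```python
from h import *
import json
np.set_printoptions(precision=4,suppress=True)
p=json.load(open("w11.json")); W=cv2.imread("pics/w11.png")[:,:,::-1].copy(); h=cv2.cvtColor(W,cv2.COLOR_RGB2HSV); g=cv2.cvtColor(W,cv2.COLOR_RGB2GRAY)
A=[];B=[]
for y in range(40,200,8):
    row=h[y,300:]; e=300+np.where((row[:60,1]<60))[0]; e=[i for i in e if i>345][0]-.5
    t=[i for i in range(int(e),int(e)+12) if g[y,i]>205]
    A.append((e,y)); B.append((t[0]-.5 if t else np.nan,y))
A=plane("wrist",A,.02,p)[:,:2]*1000; B=plane("wrist",B,.035,p)[:,:2]*1000
n=np.array([.9975,-.07]); print("board far edge along rail normal",A@n); print("rail top-front edge",B@n)
a=cv2.imread("pics/t0.png" if 0 else "pics/top0.png"); b=cv2.imread("pics/t11.png")
d=(cv2.absdiff(a,b).max(2)>45).astype(np.uint8); d=cv2.morphologyEx(d,cv2.MORPH_OPEN,np.ones((2,2)))
N,_,st,_=cv2.connectedComponentsWithStats(d); print(st[1:][st[1:,4]>6])
a=cv2.imread("pics/scene0.png"); b=cv2.imread("pics/s11.png")
d=(cv2.absdiff(a,b).max(2)>45).astype(np.uint8); d=cv2.morphologyEx(d,cv2.MORPH_OPEN,np.ones((2,2)))
N,_,st,_=cv2.connectedComponentsWithStats(d); print(st[1:][st[1:,4]>6])
```

```text
Traceback (most recent call last):
IndexError: list index out of range
```

Run:
```python
from h import *
import json
np.set_printoptions(precision=1,suppress=True)
p=json.load(open("w11.json")); W=cv2.imread("pics/w11.png")[:,:,::-1].copy(); h=cv2.cvtColor(W,cv2.COLOR_RGB2HSV); g=cv2.cvtColor(W,cv2.COLOR_RGB2GRAY)
A=[];B=[]
for y in range(40,200,8):
    e=[i for i in range(350,390) if h[y,i,1]<60]
    if not e: continue
    e=e[0]; t=[i for i in range(e,e+12) if g[y,i]>205 and h[y,i,1]<60]
    A.append((e-.5,y)); B.append((t[0]-.5 if t else np.nan,y))
A=plane("wrist",A,.02,p)[:,:2]*1000; B=plane("wrist",B,.035,p)[:,:2]*1000
n=np.array([.9975,-.07]); print("y",A[:,1]);print("board edge",A@n); print("rail edge",B@n)
for f0,f1 in(("top0","t11"),("scene0","s11")):
    d=(cv2.absdiff(cv2.imread(f"pics/{f0}.png"),cv2.imread(f"pics/{f1}.png")).max(2)>45).astype(np.uint8); d=cv2.morphologyEx(d,cv2.MORPH_OPEN,np.ones((2,2)))
    st=cv2.connectedComponentsWithStats(d)[2]; print(f1,st[1:][st[1:,4]>6].tolist())
```

```text
y [295.8 288.9 281.8 274.7 267.4 260.1 252.6 245.  237.3 229.5 221.6 213.4
 205.3 196.9 188.4 179.7 170.9 162.  152.9 143.7]
board edge [713.1 712.6 713.  712.5 712.9 713.3 712.8 713.2 712.7 713.1 712.5 713.
 712.4 712.9 712.3 712.7 713.2 712.6 713.1 712.5]
rail edge [713.4 712.9 713.4 712.9 713.3 712.8 713.2 712.7 713.2 712.6 713.1 713.5
 713.  713.5 712.9 713.4 712.8 713.3 712.8 713.3]
t11 [[218, 140, 67, 44, 2496], [287, 180, 68, 44, 2681], [189, 216, 72, 184, 6225], [205, 247, 63, 96, 1893], [368, 251, 3, 3, 8], [375, 251, 16, 30, 180], [356, 254, 17, 33, 113], [243, 256, 7, 15, 80], [365, 258, 12, 23, 190], [41, 313, 74, 87, 3109], [0, 323, 39, 20, 445], [0, 340, 24, 39, 460], [25, 349, 3, 4, 10], [299, 348, 5, 2, 10], [286, 351, 60, 13, 499], [25, 354, 4, 5, 14], [26, 363, 18, 15, 46], [20, 365, 3, 3, 7], [32, 375, 3, 3, 7], [287, 376, 8, 24, 113], [54, 386, 14, 10, 47], [330, 391, 12, 9, 59]]
s11 [[187, 0, 36, 49, 1262], [224, 0, 28, 56, 1295], [249, 0, 76, 44, 1699], [354, 0, 21, 11, 129], [343, 7, 33, 36, 586], [377, 16, 5, 8, 33], [314, 32, 30, 19, 301], [303, 37, 11, 8, 40], [217, 43, 5, 5, 18], [252, 47, 7, 6, 33], [217, 53, 8, 10, 37], [307, 52, 11, 9, 65], [226, 54, 21, 15, 131], [324, 58, 10, 11, 47], [182, 66, 13, 19, 164], [333, 67, 8, 6, 32], [203, 78, 23, 19, 268], [329, 80, 12, 11, 48], [335, 112, 5, 6, 17], [203, 116, 4, 6, 18], [216, 127, 38, 23, 212], [237, 138, 9, 6, 21], [351, 175, 61, 49, 1512], [235, 186, 5, 3, 10], [247, 186, 4, 3, 8], [281, 186, 66, 55, 1815], [234, 195, 18, 15, 141], [227, 197, 6, 11, 30]]
```

The far edge is 0.3 mm from the rail along its whole length, which is within noise, and parallel to it. The images do differ at the bowl, so I check whether that is shadow or motion.

Run:
```python
from h import *
for f in("top0","t3","t5","t6","t10","t11"):
    im=cv2.imread(f"pics/{f}.png"); h=cv2.cvtColor(im,cv2.COLOR_BGR2HSV)
    k=np.zeros(h.shape[:2],np.uint8); k[235:300,340:405]=cv2.inRange(h,(0,0,90),(180,70,255))[235:300,340:405]
    c=max(cv2.findContours(k,cv2.RETR_EXTERNAL,cv2.CHAIN_APPROX_NONE)[0],key=cv2.contourArea); print(f,cv2.minEnclosingCircle(c),cv2.contourArea(c),im[235:300,340:405].mean().round(1), im[268,373])
for f in("scene0","s3","s6","s8","s9","s11"):
    im=cv2.imread(f"pics/{f}.png"); h=cv2.cvtColor(im,cv2.COLOR_BGR2HSV)
    k=np.zeros(h.shape[:2],np.uint8); k[175:225,215:265]=cv2.inRange(h,(0,0,90),(180,70,255))[175:225,215:265]
    c=max(cv2.findContours(k,cv2.RETR_EXTERNAL,cv2.CHAIN_APPROX_NONE)[0],key=cv2.contourArea); print(f,cv2.boundingRect(c),cv2.contourArea(c))
```

```text
top0 ((371.90740966796875, 267.3148193359375), 18.54424285888672) 1006.5 98.2 [236 243 242]
t3 ((371.77020263671875, 267.3579406738281), 18.565866470336914) 980.0 86.8 [237 244 243]
t5 ((371.90740966796875, 267.3148193359375), 18.54424285888672) 988.0 87.6 [236 243 242]
t6 ((362.0, 267.0), 38.83307647705078) 2711.5 101.5 [115 127 116]
t10 ((371.9465026855469, 267.2441711425781), 18.590866088867188) 1000.0 91.7 [237 245 243]
t11 ((372.5, 267.0), 18.117769241333008) 915.0 73.5 [157 162 162]
scene0 (226, 184, 30, 27) 600.5
s3 (226, 184, 30, 27) 595.5
s6 (226, 184, 30, 27) 590.0
s8 (226, 184, 30, 27) 580.5
s9 (226, 184, 30, 27) 573.5
s11 (226, 185, 30, 26) 564.5
```

The bowl is in the same place in every image; only the arm's shadow changed. The robot stands clear, so I hand in.

Run:
```python
from h import *
print(ctrl.get_state()["time"], ctrl.finish_job())
```

```text
the job is handed in; nothing more can be done
20.85 None
```

The breakfast board is against both the rail and the waffle iron, and I handed the job in at 20.9 s of the 48 s allowed. I pushed it straight back with the open fingers until the tool stopped at the rail. There the force reached 11–15 N with almost no twist, and the board was still about 0.2 m from the iron. I then slid it along the rail with the half-closed fingers on its right end until it stopped against the iron at 15 N, and backed off clear. It was never gripped or lifted.

**Last checks:**
- **Rail:** in the close wrist view the far edge is parallel to the rail. The measured gap is 0.3 mm along the 150 mm of edge I measured, which is within noise.
- **Iron:** the board's end borders the iron with no slate showing between.
- **Other things:** comparing the first and last pictures showed changes at the board, the arm and its shadow, and at the bowl and the trivet. The bowl's position matches the first picture, so that was shadow. A small change at the trivet's edge sits beside the arm and its shadow, and I did not check it separately.

**Disagreements:**
- The final scene-camera fit of the board was unusable: its mask gave a 190 mm wide board, probably because it picked up something else of similar colour. I relied on the wrist and top views, which agree to about 5 mm and 0.1°.
- During both pushes there was an unexplained upward force of about 5 N on the tool. The wrist view during the first push showed the fingers still properly behind the board's edge.

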